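# Set the drilling stand's depth stop to a tealight and lock it

### The arm

A 7-joint arm with a two-finger parallel gripper is mounted at the origin on a cart in front of the work surface, level with it; the furniture and walls round the work are solid. World frame = base frame: x ahead of the robot, y to its left, z up, the work surface at z = 0. Lengths are in mm, angles in rad, forces in N, time in s.
With the tool pointing down it reaches from about 400 to 925 mm from the base axis. Payload 5.6 kg.
Tool frame: the origin (TCP) lies midway between the tips of the shut fingers; the grasp point (between the pads) lies 19 mm behind it; z points along the fingers, y is the line along which they close (so a half turn about z gives the same grasp; the last joint's range is limited). The gripper opens to 85 mm and grips with 20 to 120 N. Pads are 22 mm wide; open, the fingers measure 114 mm over their backs; the gripper's body (76 mm by 85 mm) begins 54 mm behind the grasp point. The pads swing forward as they close: fully open they stand 13 mm farther back than shut.
Start: joints at [-1.316, 0.468, -0.012, 1.603, 0.006, 1.071, -0.056], TCP at [190.762, 621.384, 231.29] pointing down, gripper open.
Joint ranges: [-2.53, 2.53], [-0.31, 2.02], [-1.57, 1.55], [0.28, 2.44], [-1.29, 4.43], [0.15, 1.84], [-2.92, 2.92]. Speed limits (rad/s): [2.57, 2.57, 3.14, 3.14, 3.14, 3.14, 3.14].

### API

Orientations are given as a rotation vector (axis times angle).
In Python, from plant import robot gives the robot as it stands.
- The arm moves only by the tool move_arm, never from a script. Its arguments are lists of equal length, an entry for each row: "travel": the shift along the tool's x, y, z in m, a list of three; "turn": the turn, a rotation vector about the tool's x, y, z in degrees, a list of three; "claw": the finger opening in m, from 0 to 0.0854. A call has 1 to 20 rows; each row is the pose to reach, as a shift and turn from the pose commanded when the call began, along the tool's axes at that moment; what a row does not reach only later rows make up. A row lasts 1/12 s, in which the tool goes at most 41.7 mm and 7.16 degrees, less where a joint would pass 70% of its speed; a pose out of reach is approached as far as the arm can. A call with a gripper value outside its range is refused whole. The fingers move at their own pace and stop on an object; "force" is the grip in N (left out, the last holds). Time passes only in rows, so rows that repeat a pose let the fingers close. It gives the time, the measured TCP pose, the force, the opening and the grip force at its end, in the units of the state.
- robot.read_state(): the state, without advancing time (a new reading comes with each control period).
- robot.snapshot(name): name is "side" or "top" or "wrist"; returns (picture, depth): 420x560x3 uint8, blue, green, red; 420x560 float32, mm along the optical axis (not along the pixel's ray), 0 where there is no reading.
- robot.get_calibration(name): a dict with "K" (3x3 intrinsics, pixels), "pose" (4x4, takes a point from camera to world coordinates). Camera axes: x right, y down, z forward; pixel columns grow to the right and rows downward; lengths in mm; the calibration is good to about 2 mm. The wrist camera is an equidistant fisheye: a pixel r from the principal point sees the ray r / f radians off the axis. A picture is of the moment at which its call begins: read the wrist's pose just before it. get_calibration takes no time and is no camera call; for the wrist camera it gives the pose at the moment of the call.
- robot.sign_off(): hands the job in; it is judged then, once.
The state is a dict: "time_s": time; "joints": joint angles; "joint_vel": joint speeds; "effort": joint torques, N m; "tcp_pos": TCP position; "tool_rot": TCP orientation; "ft_force": force on the tool from outside, world axes, zero at the start; "wrist_torque": the same for the moment, N m; "opening": opening from 0.0 (shut) to 1.0 (fully open); "finger_force": force on a finger pad.
Only numpy, scipy, OpenCV 4.12 (cv2) and the standard library are available. Lean on these libraries where they do the work, as an engineer would, in place of code of your own. Each camera call takes 0.05 s, during which the arm holds its last target. There are 200 camera calls.

### The job

Set the depth stop of the small drilling stand so that the candle recess comes out exactly one tealight deep: put the loose tealight on the stand's base under the shoe of the depth bar, home against the two pins; lower the bar by its wooden knob until the shoe bears on the tealight's rim, gently so that the thin cup is not crushed; then swing the clamp lever fully home to lock the bar in touch. Leave the tealight there and do not knock the candle ball or the turned pot standing by.

Things in the scene. Friction and masses are not known exactly. Their poses are not given: they have to be found in the camera images.
- tealight_mid (a point): centre of the loose tealight: round white-metal cup 39 mm across with wax and a wick, standing on the bench to the left of the stand; rim about 14 mm above its underside, wick tip 16 mm; this point is on its axis 7 mm above its underside. About 20 g. Its thin cup bears a light touch of a few newtons, not 15 N.
- seat (a point): point on the top face of the stand's base, below the shoe of the depth bar, where the tealight's axis belongs. Axes: x from the stand's front (robot side) to its column, y left, z up. Two upright pins, 8 mm thick and 9 mm high, stand 19 mm behind it (+x) and 13.5 mm to either side; the tealight touches both when home. The base is flat and open in front, to its edge 65 mm before the point.
- depth_bar: steel depth bar, 18 mm (y) x 10 mm, sliding up and down; origin on its axis at its foot's underside. The foot, 16 x 8 mm, reaches 102 mm to the front; under its end, over the seat 85 mm in front of the bar, a 44 x 16 mm shoe hangs on a fine-adjust screw, its underside anywhere from 6 to 16 mm below the foot's (not given). 160 g; about 6 N of drag holds the bar where it is left: down takes 4 to 5 N, up 8 N.
- bar_knob (a point): centre of the round wooden knob on top of the depth bar, 28 mm in diameter and 30 mm tall, on the bar's axis 163 mm above the foot's underside; it can be gripped or pressed from above; the clamp block's top is 148 mm above the bench. At the start the foot's underside is 46 to 55 mm above the base.
- lock_lever (a joint): clamp lever at the left of the bar's clamp block, turning level about an upright pin (rad). 0: open, pointing to the stand's left (+y); grows as its end swings to the front (-x); 1.45: home at its stop, pointing to the front. Starts between -0.2 and 0.2. From about 0.65 its eccentric clamps the bar and it turns stiffly (up to about 0.4 N m); past 1.3 it is over centre and locked.
- lever_pivot (a point): axis of the clamp lever's pin, at the height of the lever (133 mm above the bench). Axes as the stand's.
- lever_post (a point): middle of the upright finger post at the lever's end, 87 mm from the pivot axis and 20 mm above the lever's height: 12 mm thick, topped by a 17 mm black ball whose top is 43 mm above the lever's height; the lever itself is a 10 mm round bar.
- candle_ball: bystander: painted wooden candle ball, 68 mm across, back left of the bench; origin at the middle of its underside.
- turned_pot: bystander: turned wooden pot, 71 mm across and 62 mm high, back left of the bench; origin at the middle of its underside.
- stand: the drilling stand, bolted down: grey base plate 300 x 245 x 18 mm, steel column at the back, grey head with a black motor (top 226 mm above the bench), chuck and boring bit resting on a wooden blank on its right half; depth bar, clamp and seat on its left half. Origin at the middle of the base's underside, bar 50 mm left (+y); axes as the seat's.
Mind the look-alikes: they are no part of the job. Leave any black or blue look-alike of the part that bears tealight_mid alone.

How it is judged:
By the outcome, as a careful person would: the job done as asked, in the order asked, and still so for the second after the job is handed in, with the robot touching nothing.
It also fails if it takes over 72 s, if anything falls off the work surface, if the arm or the gripper's body presses on something with over 40 N, if the wrist force passes 120 N, or if a joint passes its speed limit or range.

## Working session

There is one attempt and no reset: what is moved stays moved. The work goes in short steps, Python scripts to look and compute and a tool call to move; the robot and the scene stay as the last step left them, time stands still between calls to the robot, and variables do not carry over. Pictures are saved under pics/ and viewed, at most 10 in all, crops included, and the job is handed in when it is done.

Besides the shell and the picture viewer there is one more tool, called after ">>>" by a JSON object that holds its "api" and its "payload", one argument or row to a line. move_arm: Moves the arm, as the interface text tells. Its arguments: {"type":"object","properties":{"travel":{"type":"array"},"turn":{"type":"array"},"claw":{"type":"array"},"force":{"type":"number"}},"required":["travel","turn","claw"]}

```bash
mkdir -p pics; ls
cat > h.py <<'E'
import numpy as np,cv2
from plant import robot
from scipy.spatial.transform import Rotation as R
def cloud(name):
    c=robot.get_calibration(name); im,d=robot.snapshot(name); K=c["K"];K=np.array(K)
    v,u=np.mgrid[:420,:560]; x=(u-K[0,2])/K[0,0]; y=(v-K[1,2])/K[1,1]
    if name=="wrist":
        r=np.hypot(x,y)+1e-9; t=np.tan(r)/r; x=x*t;y=y*t
    P=np.stack([x*d,y*d,d],-1)@np.array(c["pose"])[:3,:3].T+np.array(c["pose"])[:3,3]
    P[d==0]=np.nan
    return im,P
E
python3 - <<'E'
from h import *
s=robot.read_state();print(s)
for n in("side","top"):
    im,P=cloud(n);np.save(n+".npy",P);cv2.imwrite(f"pics/{n}0.png",im);np.save(n+"im.npy",im);print(robot.get_calibration(n))
im,P=cloud("wrist")
E
```

```text
pics
{'time_s': 0.0, 'joints': array([-1.31601779,  0.46838239, -0.01159189,  1.60363566,  0.00601815,
        1.07136546, -0.05628664]), 'joint_vel': array([-0.00120954,  0.00061773,  0.00020276, -0.00020933,  0.00106091,
        0.00051777,  0.00026238]), 'effort': array([-1.84677801e-04, -5.32385480e+01,  2.14639027e-02, -2.51300865e+01,
        1.14638879e-02,  7.90002407e-03,  3.29239484e-06]), 'tcp_pos': array([190.62241682, 620.8417493 , 230.32994677]), 'tool_rot': array([-4.66085683e-01, -3.10670594e+00,  2.75338230e-03]), 'ft_force': array([ 0.21932929,  0.55216178, -0.53882193]), 'wrist_torque': array([0.02110439, 0.00221881, 0.00500002]), 'finger_force': 0.0, 'opening': 1.0016530603082785}
{'K': array([[544.31160519,   0.        , 283.5383324 ],
       [  0.        , 544.31160519, 209.4080276 ],
       [  0.        ,   0.        ,   1.        ]]), 'pose': array([[-9.97271496e-01, -3.84930217e-02,  6.29908724e-02,
         4.52852770e+02],
       [-7.29081371e-02,  3.79795024e-01, -9.22193116e-01,
         1.02209773e+03],
       [ 1.15743797e-02, -9.24269456e-01, -3.81565207e-01,
         4.99328424e+02],
       [ 0.00000000e+00,  0.00000000e+00,  0.00000000e+00,
         1.00000000e+00]])}
{'K': array([[404.9459299 ,   0.        , 277.57357659],
       [  0.        , 404.9459299 , 208.41573603],
       [  0.        ,   0.        ,   1.        ]]), 'pose': array([[ 1.40369812e-02, -9.95162169e-01,  9.72379635e-02,
         4.00826963e+02],
       [-9.99898421e-01, -1.42108319e-02, -1.09552854e-03,
         1.80274951e+02],
       [ 2.47206091e-03, -9.72127082e-02, -9.95260558e-01,
         9.89095232e+02],
       [ 0.00000000e+00,  0.00000000e+00,  0.00000000e+00,
         1.00000000e+00]])}
```

View pics/side0.png

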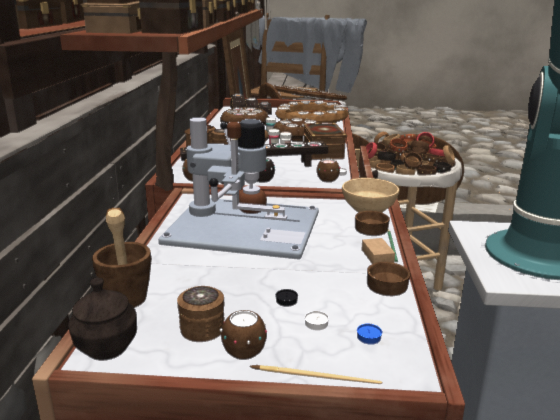

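View pics/top0.png

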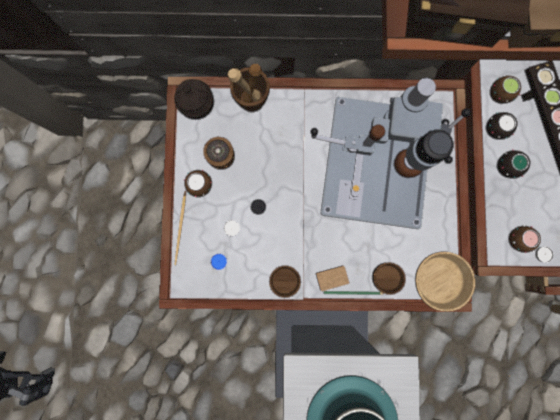

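The white tealight is at side (316,320) and top (232,228). The look-alikes are black at (287,297)/(258,207) and blue at (369,333)/(219,261). The white-metal one fits the description, so I'll confirm it in an enlarged crop and measure.

Run:
```python
from h import *
t=np.load("topim.npy");s=np.load("sideim.npy")
a=cv2.resize(t[75:235,300:460],(480,480),interpolation=2)
b=cv2.resize(t[185:275,200:275],(300,360),interpolation=2)
cv2.imwrite("pics/crop1.png",np.hstack([a,np.vstack([b,np.zeros((120,300,3),np.uint8)])]))
P=np.load("top.npy");Q=np.load("side.npy")
f=lambda P,u,v:np.round(P[v,u],1)
print("tealight top",f(P,232,228),f(P,258,207),"side",f(Q,316,320))
for n,im,C in(("top",t,P),("side",s,Q)):
    hsv=cv2.cvtColor(im,cv2.COLOR_BGR2HSV)
    c=C[228,232] if n=="top" else C[320,316]
    m=(np.hypot(C[...,0]-c[0],C[...,1]-c[1])<40)&(C[...,2]>9)&(C[...,2]<25)
    q=C[m];print(n,m.sum(),q.mean(0),q.min(0),q.max(0),cv2.minEnclosingCircle(q[:,:2].astype(np.float32)))
for uv in((377,130),(314,132),(354,146),(340,98),(332,210),(415,221),(356,188),(352,182),(350,205),(198,183),(218,152)): print(uv,f(P,*uv))
```

```text
tealight top [447.5 289.    6.9] [499.5 226.9   7.8] side [449.1 288.9   8.5]
top 142 [448.44808837 290.59807875  11.55305573] [430.22281367 271.12725479   9.04439424] [466.72093756 308.0713913   17.20848718] ((448.1976013183594, 290.2503967285156), 19.379770278930664)
side 242 [449.00063716 287.39225349  11.14123549] [430.39378847 268.45015612   9.00396426] [467.00367217 308.36531387  15.63864886] ((448.6697998046875, 288.725830078125), 20.69729995727539)
(377, 130) [622.1  -3.7 253. ]
(314, 132) [639.  106.8 176.5]
(354, 146) [618.8  18.8 145.7]
(340, 98) [771.6  28.9  20.7]
(332, 210) [493.6  48.2  19.2]
(415, 221) [ 469.8 -150.6   20.8]
(356, 188) [537.6   3.4  87. ]
(352, 182) [554.7   8.5  66. ]
(350, 205) [506.4   4.7  18.6]
(198, 183) [548.8 365.3  56.2]
(218, 152) [621.  319.6  64.4]
```

View pics/crop1.png

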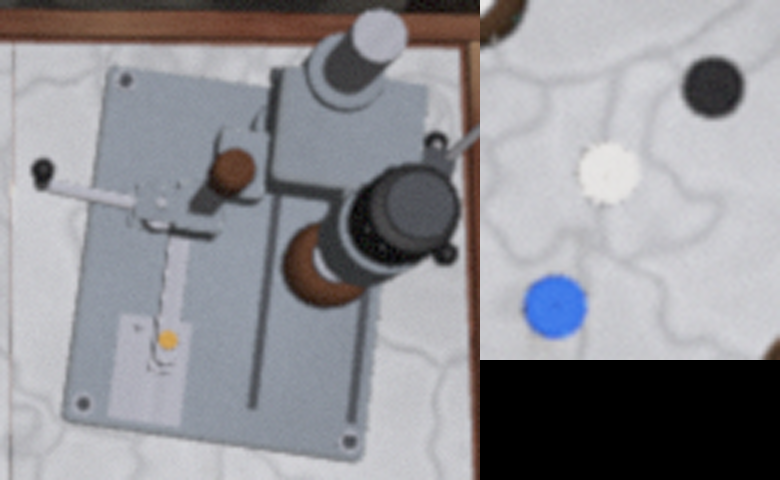

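The crop confirms the white cup as the target, with black and blue as look-alikes. In it the knob is at (232,170), the lever's ball end at (42,172), the seat pad at (150,370) and the foot's orange screw at (168,340). Next I'll fit the stand pose.

Run:
```python
from h import *
P=np.load("top.npy");Q=np.load("side.npy");t=np.load("topim.npy");s=np.load("sideim.npy")
for n,C in(("top",P),("side",Q)):
    m=(C[...,2]>14)&(C[...,2]<23)&(abs(C[...,0]-620)<190)&(abs(C[...,1]+45)<160)
    m=cv2.morphologyEx(m.astype(np.uint8),cv2.MORPH_OPEN,np.ones((3,3)))>0
    q=C[m][:,:2].astype(np.float32);r=cv2.minAreaRect(q);print(n,r,np.median(C[m][:,2]),cv2.boxPoints(r).round().tolist())
for n,im,C in(("top",t,P),("side",s,Q)):
    hsv=cv2.cvtColor(im,cv2.COLOR_BGR2HSV).astype(int)
    br=(hsv[...,0]<18)&(hsv[...,1]>70)
    m=br&(np.hypot(C[...,0]-622,C[...,1]+4)<50)&(C[...,2]>205)
    q=C[m];print(n,"knob",len(q),q.mean(0),q.min(0),q.max(0)); k=q[q[:,2]>q[:,2].max()-8];print(" top",k.mean(0),len(k))
    m=(np.hypot(C[...,0]-639,C[...,1]-106)<30)&(C[...,2]>145)
    q=C[m];print(n,"ball",len(q),q.mean(0),q.min(0),q.max(0))
    m=(np.hypot(C[...,0]-560,C[...,1]-10)<60)&(C[...,2]>30)&(C[...,2]<95)
    q=C[m];print("foot z hist",np.histogram(q[:,2],range(30,97,3)))
v,u=np.where(np.hypot(Q[...,0]-560,Q[...,1]-10)<75);print(u.min(),u.max(),v.min(),v.max())
cv2.imwrite("pics/crop2.png",cv2.resize(s[110:250,150:330],(800,622))[:600])
```

```text
top ((614.9171752929688, -63.447509765625), (243.2204132080078, 299.1284484863281), 82.71626281738281) 18.336902385793337 [[451.0, -165.0], [748.0, -203.0], [779.0, 38.0], [482.0, 76.0]]
side ((614.6928100585938, -64.0438232421875), (246.12843322753906, 297.7913513183594), 82.77826690673828) 18.29482317753849 [[452.0, -167.0], [747.0, -205.0], [778.0, 39.0], [482.0, 77.0]]
top knob 165 [619.56912451  -4.30121415 248.77783899] [608.58408402 -17.87083678 232.68387368] [633.23473718   6.28695612 253.76253462]
 top [621.04329325  -5.28307688 250.71467564] 135
top ball 61 [641.04614584 106.86126702 169.67316441] [634.77755113  99.92696293 145.92091627] [649.34865768 114.53826553 178.1721763 ]
foot z hist (array([  0,   0,   0,   0,   0,   0,   0,   0,   0,   1,  10,  24,   2,
         0,   6,  12, 115, 143,  30,   2,   0,   0]), array([30, 33, 36, 39, 42, 45, 48, 51, 54, 57, 60, 63, 66, 69, 72, 75, 78,
       81, 84, 87, 90, 93, 96]))
side knob 202 [620.81134129   0.77804167 239.29296221] [609.36255457 -12.55607682 221.84174218] [634.64723427   8.5125382  252.39327477]
 top [621.97606357  -1.40209407 248.64427343] 69
side ball 125 [642.52899738 108.83680171 161.77920781] [635.96778445 101.99885622 145.10350037] [650.77678501 113.72950914 175.8679364 ]
foot z hist (array([  0,   0,   0,   0,   0,   0,   0,   0,   0,  10,  34,  59,  14,
         7,  29,  70, 118,  75,   9,   1,   0,   0]), array([30, 33, 36, 39, 42, 45, 48, 51, 54, 57, 60, 63, 66, 69, 72, 75, 78,
       81, 84, 87, 90, 93, 96]))
227 301 122 261
```

View pics/crop2.png

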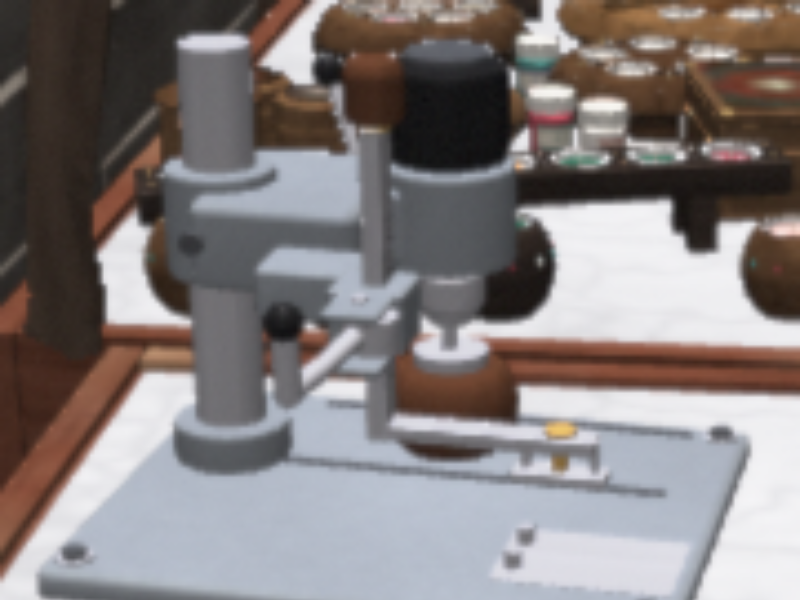

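```bash
cat >> h.py <<'E'
YAW=np.deg2rad(-7.35)
EX=np.array([np.cos(YAW),np.sin(YAW),0]);EY=np.array([-np.sin(YAW),np.cos(YAW),0]);EZ=np.array([0,0,1.])
def tool(tilt,yaw=YAW):  # tool y along stand +y, tool z down, leaning forward by tilt deg
    ex=np.array([np.cos(yaw),np.sin(yaw),0]);ey=np.array([-np.sin(yaw),np.cos(yaw),0])
    a=np.deg2rad(tilt); z=np.sin(a)*ex-np.cos(a)*EZ
    return np.stack([np.cross(ey,z),ey,z],1)
def plan(p,Rt):
    s=robot.read_state();R0=R.from_rotvec(s["tool_rot"])
    d=R0.inv().apply(np.array(p)-s["tcp_pos"]);r=(R0.inv()*R.from_matrix(Rt)).as_rotvec(degrees=True)
    print("travel m",np.round(d/1000,4),"turn",np.round(r,2),"rows>=",max(np.linalg.norm(d)/41.7,np.linalg.norm(r)/7.16),"t",s["time_s"],s["tcp_pos"].round(1),s["ft_force"].round(2))
E
python3 - <<'E'
from h import *
plan(np.array([448.5,289.5,80])+6*EX,tool(25))
P=np.load("top.npy");print(P[140:146,350:356,:].reshape(-1,3)[::5].round(0))
E
```

```text
travel m [-0.3497 -0.24    0.1509] turn [ -2.2  -24.94  -9.54] rows>= 10.79497880877289 t 0.15 [190.7 621.  230.5] [-0.58 -0.2  -0.42]
[[631.  28. 150.]
 [631.  17. 150.]
 [628.  20. 150.]
 [626.  22. 151.]
 [624.  24. 149.]
 [622.  26. 149.]
 [621.  27. 146.]
 [620.  17. 149.]]
```

>>> {"api": "move_arm", "payload": {
  "travel": [
    [-0.35,-0.24,0.15],
    [-0.35,-0.24,0.15],
    [-0.35,-0.24,0.15],
    [-0.35,-0.24,0.15],
    [-0.35,-0.24,0.15],
    [-0.35,-0.24,0.15],
    [-0.35,-0.24,0.15],
    [-0.35,-0.24,0.15],
    [-0.35,-0.24,0.15],
    [-0.35,-0.24,0.15],
    [-0.35,-0.24,0.15],
    [-0.35,-0.24,0.15],
    [-0.35,-0.24,0.15],
    [-0.35,-0.24,0.15],
    [-0.35,-0.24,0.15],
    [-0.35,-0.24,0.15]
  ],
  "turn": [
    [-2.2,-24.9,-9.5],
    [-2.2,-24.9,-9.5],
    [-2.2,-24.9,-9.5],
    [-2.2,-24.9,-9.5],
    [-2.2,-24.9,-9.5],
    [-2.2,-24.9,-9.5],
    [-2.2,-24.9,-9.5],
    [-2.2,-24.9,-9.5],
    [-2.2,-24.9,-9.5],
    [-2.2,-24.9,-9.5],
    [-2.2,-24.9,-9.5],
    [-2.2,-24.9,-9.5],
    [-2.2,-24.9,-9.5],
    [-2.2,-24.9,-9.5],
    [-2.2,-24.9,-9.5],
    [-2.2,-24.9,-9.5]
  ],
  "claw": [0.056,0.056,0.056,0.056,0.056,0.056,0.056,0.056,0.056,0.056,0.056,0.056,0.056,0.056,0.056,0.056],
  "force": 20
}}

```text
time_s: 1.48
tcp_pos: [454.4, 291.0, 81.6]
tool_rot: [0.172, 2.701, -0.034]
ft_force: [-0.5, 0.2, -1.0]
opening: 0.656
finger_force: 0.0
```

Run:
```python
from h import *
print(robot.read_state()["opening"])
plan(np.array([448.5,289.5,14])+5*EX,tool(25))
im,P=cloud("wrist");cv2.imwrite("pics/w1.png",im)
hsv=cv2.cvtColor(im,cv2.COLOR_BGR2HSV)
m=(np.hypot(P[...,0]-448,P[...,1]-290)<35)&(P[...,2]>9)&(P[...,2]<25)
q=P[m];print(len(q),q.mean(0) if len(q) else 0, cv2.minEnclosingCircle(q[:,:2].astype(np.float32)) if len(q) else 0,robot.get_calibration("wrist")["pose"].round(2))
```

```text
0.6556209410894462
travel m [ 0.0291 -0.0025  0.0611] turn [ 0.2  -0.03  0.03] rows>= 1.6231374524155842 t 1.4833 [454.4 291.   81.6] [-0.51  0.16 -1.02]
2387 [450.44936161 289.44776215  11.00745131] ((450.08233642578125, 289.3755187988281), 19.862457275390625) [[ 1.3000e-01  7.2000e-01  6.8000e-01  3.2167e+02]
 [ 9.9000e-01 -9.0000e-02 -8.0000e-02  3.0754e+02]
 [ 0.0000e+00  6.9000e-01 -7.3000e-01  1.7744e+02]
 [ 0.0000e+00  0.0000e+00  0.0000e+00  1.0000e+00]]
```

View pics/w1.png

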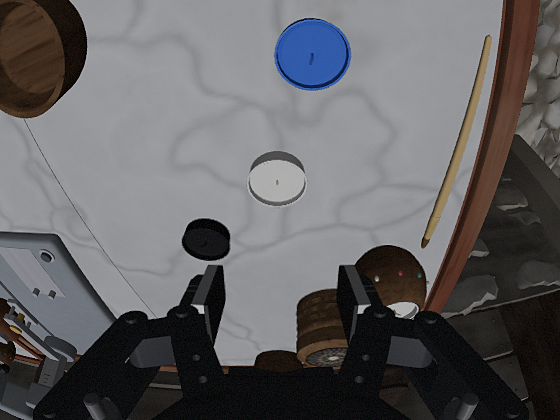

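The wrist view shows the white tealight centred at (277,180), between the jaws, with black at (207,240) and blue at (312,54). I'll descend now.

>>> {"api": "move_arm", "payload": {
  "travel": [
    [0.015,-0.002,0.03],
    [0.03,-0.002,0.061],
    [0.03,-0.002,0.061],
    [0.03,-0.002,0.061],
    [0.03,-0.002,0.061],
    [0.03,-0.002,0.061]
  ],
  "turn": [
    [0,0,0],
    [0,0,0],
    [0,0,0],
    [0,0,0],
    [0,0,0],
    [0,0,0]
  ],
  "claw": [0.05,0.05,0.05,0.05,0.05,0.05]
}}

```text
time_s: 2.03
tcp_pos: [453.5, 288.3, 14.1]
tool_rot: [0.175, 2.7, -0.035]
ft_force: [0.4, -0.4, 0.4]
opening: 0.585
finger_force: 0.0
```

Run:
```python
from h import *
print(robot.read_state()["opening"])
plan(np.array([449.5,289.4,5])+6*EX,tool(25))
im,P=cloud("wrist");cv2.imwrite("pics/w2.png",im[150:390,120:440])
```

```text
0.5853514577458564
travel m [0.0022 0.0006 0.0091] turn [ 0.14  0.01 -0.08] rows>= 0.2235613331790183 t 2.0333 [453.5 288.3  14.1] [ 0.43 -0.41  0.44]
```

View pics/w2.png

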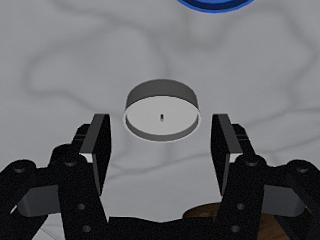

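>>> {"api": "move_arm", "payload": {
  "travel": [
    [0.002,0.001,0.005],
    [0.002,0.001,0.008],
    [0.002,0.001,0.008],
    [0.002,0.001,0.008],
    [0.002,0.001,0.008]
  ],
  "turn": [
    [0,0,0],
    [0,0,0],
    [0,0,0],
    [0,0,0],
    [0,0,0]
  ],
  "claw": [0.045,0.045,0.042,0.042,0.042]
}}

```text
time_s: 2.5
tcp_pos: [455.3, 288.7, 6.0]
tool_rot: [0.176, 2.7, -0.035]
ft_force: [-0.2, -0.9, -0.4]
opening: 0.49
finger_force: 0.0
```

Run:
```python
from h import *
s=robot.read_state();print(s["opening"],s["finger_force"],s["tcp_pos"],s["ft_force"])
im,P=cloud("wrist");cv2.imwrite("pics/w3.png",cv2.resize(im[170:350,160:400],None,fx=2,fy=2))
# fingers' lowest points
m=(P[...,2]<60)&(np.hypot(P[...,0]-449,P[...,1]-289)<60)
for a,b in((160,260),(300,400)):
    q=P[180:300,a:b].reshape(-1,3);l=(q-s["tcp_pos"])@tool(25);k=(abs(l[:,1])>18)&(abs(l[:,1])<40)&(l[:,2]>-20)&(q[:,2]>3)&(abs(l[:,0])<13);print(k.sum(),l[k].max(0) if k.any() else 0,q[k][:,2].min() if k.any() else 0)
```

```text
0.4902632390577858 0.0 [455.27181991 288.65780224   6.01664475] [-0.21918709 -0.86230676 -0.41097301]
681 [ 12.97380279 -18.05199141   3.95653614] 3.0048820849421105
676 [12.87249777 39.8861462   9.15118284] 3.005884042483572
```

View pics/w3.png

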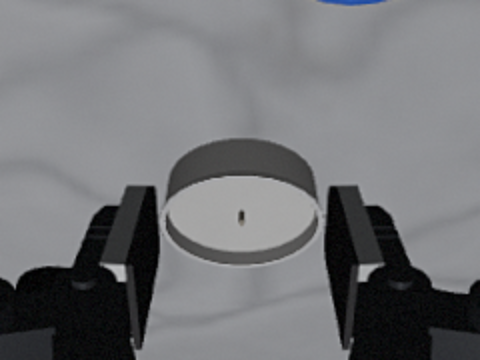

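The pads flank the cup evenly at crop (155..328, 200), with the cup spanning 160..320. I'll close gently in small steps.

>>> {"api": "move_arm", "payload": {
  "travel": [
    [0,0,0],
    [0,0,0],
    [0,0,0],
    [0,0,0]
  ],
  "turn": [
    [0,0,0],
    [0,0,0],
    [0,0,0],
    [0,0,0]
  ],
  "claw": [0.0395,0.039,0.039,0.039]
}}

```text
time_s: 2.88
tcp_pos: [454.9, 288.4, 5.3]
tool_rot: [0.175, 2.701, -0.036]
ft_force: [0.6, 0.4, -0.0]
opening: 0.456
finger_force: 0.0
```

>>> {"api": "move_arm", "payload": {
  "travel": [
    [0,0,0],
    [0,0,0],
    [0,0,0]
  ],
  "turn": [
    [0,0,0],
    [0,0,0],
    [0,0,0]
  ],
  "claw": [0.0385,0.0385,0.0385]
}}

```text
time_s: 3.13
tcp_pos: [454.9, 288.5, 5.2]
tool_rot: [0.175, 2.701, -0.036]
ft_force: [-0.5, 0.0, 1.0]
opening: 0.451
finger_force: 0.1
```

>>> {"api": "move_arm", "payload": {
  "travel": [
    [0,0,0],
    [0,0,0],
    [0,0,0]
  ],
  "turn": [
    [0,0,0],
    [0,0,0],
    [0,0,0]
  ],
  "claw": [0.038,0.038,0.038]
}}

```text
time_s: 3.38
tcp_pos: [454.9, 288.4, 5.2]
tool_rot: [0.175, 2.701, -0.036]
ft_force: [0.2, 0.5, 1.4]
opening: 0.445
finger_force: 0.1
```

>>> {"api": "move_arm", "payload": {
  "travel": [
    [0,0,0],
    [0,0,0],
    [0,0,0]
  ],
  "turn": [
    [0,0,0],
    [0,0,0],
    [0,0,0]
  ],
  "claw": [0.0375,0.0375,0.0375]
}}

```text
time_s: 3.63
tcp_pos: [454.9, 288.4, 5.3]
tool_rot: [0.175, 2.701, -0.036]
ft_force: [-0.8, 0.5, 0.8]
opening: 0.439
finger_force: 1.9
```

>>> {"api": "move_arm", "payload": {
  "travel": [
    [0,0,0],
    [0,0,0],
    [-0.004,0,-0.009],
    [-0.009,0,-0.02],
    [-0.017,0,-0.036],
    [-0.025,0,-0.054],
    [-0.025,0,-0.054],
    [-0.025,0,-0.054]
  ],
  "turn": [
    [0,0,0],
    [0,0,0],
    [0,0,0],
    [0,0,0],
    [0,0,0],
    [0,0,0],
    [0,0,0],
    [0,0,0]
  ],
  "claw": [0.0372,0.0372,0.0372,0.0372,0.0372,0.0372,0.0372,0.0372]
}}

```text
time_s: 4.3
tcp_pos: [455.4, 288.4, 65.6]
tool_rot: [0.177, 2.7, -0.034]
ft_force: [0.6, -0.8, -0.8]
opening: 0.436
finger_force: 4.1
```

Run:
```python
from h import *
s=robot.read_state();print(s["opening"],s["finger_force"])
# seat in front by 45: keep the same tcp-tealight offset (tcp = axis+5.5EX-0.8EY)
seat=np.array([537,4.8,0]);p=seat-45*EX+5.5*EX-.8*EY
plan(p+[0,0,66],tool(25))
im,P=cloud("wrist");l=(P-s["tcp_pos"])@tool(25)
k=(abs(l[...,1])<17)&(abs(l[...,0])<20)&(abs(l[...,2])<15);print(k.sum(), P[k].mean(0),P[k].max(0))
```

```text
0.4357956949870317 4.073210234055296
travel m [-0.0715 -0.2715  0.0317] turn [ 0.16  0.02 -0.2 ] rows>= 6.7752901615401715 t 4.3 [455.4 288.4  65.6] [ 0.59 -0.81 -0.84]
3471 [450.50211129 288.98586343  70.318301  ] [470.65418889 306.83630881  76.77041011]
```

>>> {"api": "move_arm", "payload": {
  "travel": [
    [-0.004,-0.015,0.002],
    [-0.012,-0.045,0.005],
    [-0.02,-0.075,0.009],
    [-0.028,-0.107,0.012],
    [-0.036,-0.137,0.016],
    [-0.044,-0.167,0.019],
    [-0.052,-0.197,0.023],
    [-0.06,-0.229,0.026],
    [-0.067,-0.255,0.03],
    [-0.0715,-0.2715,0.032],
    [-0.0715,-0.2715,0.032],
    [-0.0715,-0.2715,0.032],
    [-0.0715,-0.2715,0.032]
  ],
  "turn": [
    [0,0,0],
    [0,0,0],
    [0,0,0],
    [0,0,0],
    [0,0,0],
    [0,0,0],
    [0,0,0],
    [0,0,0],
    [0,0,0],
    [0,0,0],
    [0,0,0],
    [0,0,0],
    [0,0,0]
  ],
  "claw": [0.0372,0.0372,0.0372,0.0372,0.0372,0.0372,0.0372,0.0372,0.0372,0.0372,0.0372,0.0372,0.0372]
}}

```text
time_s: 5.43
tcp_pos: [496.4, 9.1, 64.5]
tool_rot: [0.175, 2.703, -0.036]
ft_force: [0.1, 0.2, -0.5]
opening: 0.436
finger_force: 4.1
```

Run:
```python
from h import *
s=robot.read_state();print(s["opening"],s["finger_force"])
seat=np.array([537,4.8,0]);p=seat-45*EX+5.5*EX-.8*EY
plan(p+[0,0,24.5],tool(25))
im,P=cloud("wrist");cv2.imwrite("pics/w4.png",im);np.save("w4.npy",P);l=(P-s["tcp_pos"])@tool(25)
k=(abs(l[...,1])<17)&(abs(l[...,0])<20)&(abs(l[...,2])<15);print(k.sum(), P[k].mean(0),P[k].max(0))
```

```text
0.4355467991130309 4.088478048797697
travel m [0.0156 0.0001 0.0368] turn [ 0.07 -0.18 -0.06] rows>= 0.959217159816331 t 5.4333 [496.4   9.1  64.5] [ 0.06  0.22 -0.54]
3464 [491.5399384    9.71786008  69.20878748] [511.55980801  27.50743851  75.70798445]
```

View pics/w4.png

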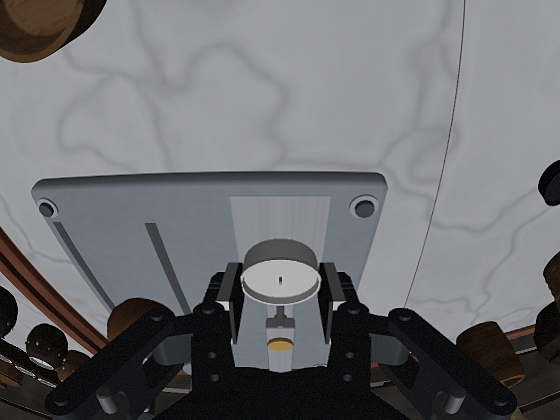

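>>> {"api": "move_arm", "payload": {
  "travel": [
    [0.007,0,0.018],
    [0.012,0,0.029],
    [0.0155,0,0.0365],
    [0.0155,0,0.037],
    [0.0155,0,0.037],
    [0.0155,0,0.037],
    [0.0155,0,0.037],
    [0.0155,0,0.037]
  ],
  "turn": [
    [0,0,0],
    [0,0,0],
    [0,0,0],
    [0,0,0],
    [0,0,0],
    [0,0,0],
    [0,0,0],
    [0,0,0]
  ],
  "claw": [0.0372,0.0372,0.0372,0.0372,0.0372,0.0372,0.0372,0.0372]
}}

```text
time_s: 6.15
tcp_pos: [499.4, 9.3, 26.0]
tool_rot: [0.173, 2.7, -0.037]
ft_force: [-1.4, -0.2, -0.4]
opening: 0.435
finger_force: 4.1
```

>>> {"api": "move_arm", "payload": {
  "travel": [
    [0.0004,0,0.0008],
    [0.0008,0,0.0016],
    [0.0008,0,0.0016],
    [0.0008,0,0.0016]
  ],
  "turn": [
    [0,0,0],
    [0,0,0],
    [0,0,0],
    [0,0,0]
  ],
  "claw": [0.0372,0.0372,0.0372,0.0372]
}}

```text
time_s: 6.48
tcp_pos: [499.0, 8.7, 23.6]
tool_rot: [0.175, 2.701, -0.036]
ft_force: [0.0, 0.0, -1.1]
opening: 0.438
finger_force: 4.1
```

Contact is about there, so I'll release, back off 38 mm and narrow the jaws.

>>> {"api": "move_arm", "payload": {
  "travel": [
    [0,0,0],
    [0,0,0],
    [0,0,0],
    [0,0,0],
    [0.009,0,-0.004],
    [0.018,0,-0.008],
    [0.027,0,-0.013],
    [0.036,0,-0.017],
    [0.036,0,-0.017],
    [0.036,0,-0.017],
    [0.036,0,-0.017],
    [0.036,0,-0.017],
    [0.036,0,-0.017]
  ],
  "turn": [
    [0,0,0],
    [0,0,0],
    [0,0,0],
    [0,0,0],
    [0,0,0],
    [0,0,0],
    [0,0,0],
    [0,0,0],
    [0,0,0],
    [0,0,0],
    [0,0,0],
    [0,0,0],
    [0,0,0]
  ],
  "claw": [0.039,0.041,0.046,0.048,0.048,0.048,0.048,0.048,0.026,0.026,0.026,0.026,0.026]
}}

```text
time_s: 7.57
tcp_pos: [459.6, 13.5, 23.6]
tool_rot: [0.174, 2.701, -0.039]
ft_force: [-0.1, 0.7, 0.7]
opening: 0.305
finger_force: 0.0
```

Run:
```python
from h import *
s=robot.read_state();print(s["opening"]*85.4,s["finger_force"])
seat=np.array([537,4.8,0])
im,P=cloud("wrist");cv2.imwrite("pics/w5.png",im)
l=(P-seat)@np.stack([EX,EY,EZ],1)
k=(abs(l[...,1])<30)&(abs(l[...,0]+45)<30)&(l[...,2]>27)&(l[...,2]<36);q=l[k];print("tealight rel seat",cv2.minEnclosingCircle(q[:,:2].astype(np.float32)),q[:,2].mean(),q[:,2].max())
plan(seat-70*EX+[0,0,25],tool(25))
k=(abs(l[...,1])<26)&(abs(l[...,0]-19)<12)&(l[...,2]>23)&(l[...,2]<30);print("pins",k.sum())
```

```text
26.02455598303432 0.0
tealight rel seat ((-50.41264343261719, -1.1617741584777832), 27.333847045898438) 29.242534340683935 34.53414523822599
travel m [-0.0078  0.0008  0.0021] turn [-0.   -0.01  0.05] rows>= 0.19371541907924725 t 7.6167 [459.6  14.   23.6] [ 0.15 -0.22  0.58]
pins 170
```

View pics/w5.png

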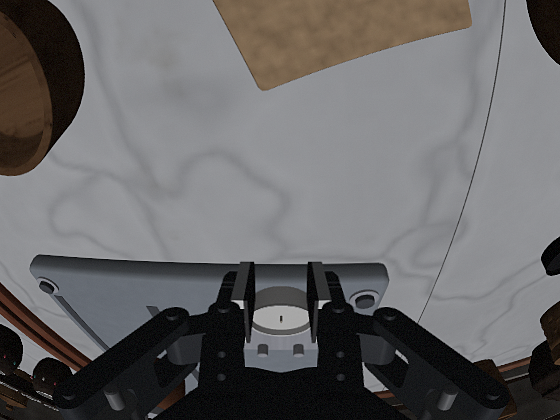

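The tealight stands upright at (281,318), in line with the pins at (263,349) and (298,349). I'll reduce the tilt to 12° for the push.

Run:
```python
from h import *
seat=np.array([537,4.8,0])
im,P=cloud("wrist")
l=(P-seat)@np.stack([EX,EY,EZ],1)
for s in(-1,1):
    k=(abs(l[...,1]-13.5*s)<9)&(abs(l[...,0]-19)<14)&(l[...,2]>24.5)&(l[...,2]<31);q=l[k];print("pin",k.sum(),q.mean(0),q.min(0),q.max(0))
k=(abs(l[...,1])<12)&(abs(l[...,0]+45)<30)&(l[...,2]>29)&(l[...,2]<40);q=l[k];print(q.min(0),q.max(0))
plan(seat-78*EX+[0,0,20.5],tool(12))
```

```text
pin 67 [ 20.0547194  -14.65088918  26.70418188] [ 16.72349605 -18.18229477  24.51792732] [ 24.7255866  -11.27725313  28.21409597]
pin 71 [20.13810266 11.98580607 26.78244699] [17.64548682  8.0660889  24.51805341] [24.77539579 16.43920803 28.33806762]
[-63.45099343 -11.94382993  29.00361739] [-23.50742151  11.98089607  34.56794527]
travel m [0.0014 0.0005 0.0029] turn [1.000e-02 1.299e+01 8.000e-02] rows>= 1.8143713526804548 t 7.6667 [459.6  14.3  23.7] [-0.4  -0.48 -0.24]
```

>>> {"api": "move_arm", "payload": {
  "travel": [
    [0.0014,-0.001,0],
    [0.0014,-0.001,0.001],
    [0.0014,-0.001,0.003],
    [0.0014,-0.001,0.003],
    [0.0014,-0.001,0.003]
  ],
  "turn": [
    [0,6,0],
    [0,13,0],
    [0,13,0],
    [0,13,0],
    [0,13,0]
  ],
  "claw": [0.026,0.026,0.026,0.026,0.026]
}}

```text
time_s: 8.08
tcp_pos: [459.6, 13.9, 20.7]
tool_rot: [0.185, 2.928, -0.019]
ft_force: [-0.1, 0.1, 0.2]
opening: 0.302
finger_force: 0.0
```

>>> {"api": "move_arm", "payload": {
  "travel": [
    [-0.006,0,0.001],
    [-0.01,0,0.002],
    [-0.014,0,0.003],
    [-0.018,0,0.004],
    [-0.022,0,0.0045],
    [-0.026,0,0.0055],
    [-0.03,0,0.0065],
    [-0.034,0,0.007],
    [-0.038,0,0.008],
    [-0.042,0,0.009],
    [-0.045,0,0.0095],
    [-0.045,0,0.0095],
    [-0.045,0,0.0095]
  ],
  "turn": [
    [0,0,0],
    [0,0,0],
    [0,0,0],
    [0,0,0],
    [0,0,0],
    [0,0,0],
    [0,0,0],
    [0,0,0],
    [0,0,0],
    [0,0,0],
    [0,0,0],
    [0,0,0],
    [0,0,0]
  ],
  "claw": [0.026,0.026,0.026,0.026,0.026,0.026,0.026,0.026,0.026,0.026,0.026,0.026,0.026]
}}

```text
time_s: 9.17
tcp_pos: [505.1, 7.0, 20.5]
tool_rot: [0.19, 2.927, -0.017]
ft_force: [0.8, 0.4, -0.1]
opening: 0.306
finger_force: 0.0
```

Run:
```python
from h import *
seat=np.array([537,4.8,0]);A=np.stack([EX,EY,EZ],1)
s=robot.read_state();print("tcp rel",(s["tcp_pos"]-seat)@A,s["ft_force"])
for n in("side","wrist"):
    im,P=cloud(n);l=(P-seat)@A
    hsv=cv2.cvtColor(im,cv2.COLOR_BGR2HSV);cv2.imwrite(f"pics/p_{n}.png",im)
    k=(abs(l[...,1])<24)&(abs(l[...,0]+10)<35)&(l[...,2]>29)&(l[...,2]<35.5)&(im.min(-1)>110);q=l[k];print(n,k.sum(),q.min(0),q.max(0),cv2.minEnclosingCircle(q[:,:2].astype(np.float32)))
```

```text
tcp rel [-31.89137123  -1.90369186  20.50593168] [ 0.76257871  0.35618361 -0.06702572]
side 58 [-44.90375688 -22.01559874  29.01637363] [10.99272592 19.76436013 34.40997586] ((-19.04574966430664, 0.16949352622032166), 31.596176147460938)
wrist 285 [-26.95879853 -17.8642873   29.00094207] [20.0830731  14.43118152 34.80074834] ((-1.595073938369751, -2.686981201171875), 25.879732131958008)
```

>>> {"api": "move_arm", "payload": {
  "travel": [
    [-0.001,0,0],
    [-0.002,0,0.0004],
    [-0.003,0,0.0006],
    [-0.003,0,0.0006],
    [-0.003,0,0.0006]
  ],
  "turn": [
    [0,0,0],
    [0,0,0],
    [0,0,0],
    [0,0,0],
    [0,0,0]
  ],
  "claw": [0.026,0.026,0.026,0.026,0.026]
}}

```text
time_s: 9.68
tcp_pos: [508.1, 6.6, 20.6]
tool_rot: [0.189, 2.927, -0.017]
ft_force: [-0.6, -0.1, -0.1]
opening: 0.3
finger_force: 0.0
```

>>> {"api": "move_arm", "payload": {
  "travel": [
    [-0.001,0,0],
    [-0.002,0,0.0004],
    [-0.002,0,0.0004],
    [-0.002,0,0.0004]
  ],
  "turn": [
    [0,0,0],
    [0,0,0],
    [0,0,0],
    [0,0,0]
  ],
  "claw": [0.026,0.026,0.026,0.026]
}}

```text
time_s: 10.02
tcp_pos: [510.2, 6.4, 20.6]
tool_rot: [0.19, 2.927, -0.017]
ft_force: [0.1, -0.4, 0.3]
opening: 0.304
finger_force: 0.0
```

Run:
```python
from h import *
seat=np.array([537,4.8,0]);A=np.stack([EX,EY,EZ],1)
s=robot.read_state();print("tcp rel",(s["tcp_pos"]-seat)@A)
print(np.mean([(robot.snapshot("wrist"),robot.read_state()["ft_force"])[1] for _ in range(4)],0))
im,P=cloud("wrist");l=(P-seat)@A
cv2.imwrite("pics/w6.png",cv2.resize(im[230:400,200:360],(640,600),interpolation=cv2.INTER_CUBIC))
```

```text
tcp rel [-26.78307004  -1.85481257  20.59287059]
[ 0.32857413 -0.16798868  0.05965112]
```

>>> {"api": "move_arm", "payload": {
  "travel": [
    [-0.001,0,0],
    [-0.0015,0,0.0003],
    [-0.0015,0,0.0003]
  ],
  "turn": [
    [0,0,0],
    [0,0,0],
    [0,0,0]
  ],
  "claw": [0.026,0.026,0.026]
}}

```text
time_s: 10.52
tcp_pos: [511.8, 6.2, 20.6]
tool_rot: [0.19, 2.927, -0.017]
ft_force: [0.0, 0.1, -0.6]
opening: 0.304
finger_force: 0.0
```

>>> {"api": "move_arm", "payload": {
  "travel": [
    [-0.001,0,0],
    [-0.001,0,0.0002],
    [-0.001,0,0.0002]
  ],
  "turn": [
    [0,0,0],
    [0,0,0],
    [0,0,0]
  ],
  "claw": [0.026,0.026,0.026]
}}

```text
time_s: 10.77
tcp_pos: [512.7, 6.0, 20.6]
tool_rot: [0.189, 2.927, -0.017]
ft_force: [0.6, -0.4, 0.2]
opening: 0.306
finger_force: 0.0
```

>>> {"api": "move_arm", "payload": {
  "travel": [
    [-0.001,0,0],
    [-0.001,0,0.0002],
    [-0.001,0,0.0002]
  ],
  "turn": [
    [0,0,0],
    [0,0,0],
    [0,0,0]
  ],
  "claw": [0.026,0.026,0.026]
}}

```text
time_s: 11.02
tcp_pos: [513.7, 5.9, 20.6]
tool_rot: [0.189, 2.927, -0.017]
ft_force: [-0.6, 0.0, 0.2]
opening: 0.303
finger_force: 0.0
```

Run:
```python
from h import *
seat=np.array([537,4.8,0]);A=np.stack([EX,EY,EZ],1)
im,P=cloud("wrist");l=(P-seat)@A
cv2.imwrite("pics/w7.png",cv2.resize(im[230:400,200:360],(640,600),interpolation=cv2.INTER_CUBIC))
for c in range(273,292,6):
    print(c,[(r,)+tuple(l[r,c].round(0).astype(int))+(int(im[r,c].mean()),) for r in range(262,400,3) if np.isfinite(l[r,c]).all()])
s=robot.read_state();print((s["tcp_pos"]-seat)@A)
```

```text
273 [(262, np.int64(-31), np.int64(-5), np.int64(20), 136), (265, np.int64(-28), np.int64(-5), np.int64(19), 136), (268, np.int64(-27), np.int64(-5), np.int64(20), 137), (271, np.int64(-25), np.int64(-5), np.int64(20), 137), (274, np.int64(-23), np.int64(-5), np.int64(20), 135), (277, np.int64(-21), np.int64(-6), np.int64(20), 138), (280, np.int64(-19), np.int64(-6), np.int64(20), 138), (283, np.int64(-16), np.int64(-6), np.int64(19), 66), (286, np.int64(-18), np.int64(-6), np.int64(23), 70), (289, np.int64(-17), np.int64(-6), np.int64(24), 68), (292, np.int64(-17), np.int64(-5), np.int64(27), 71), (295, np.int64(-18), np.int64(-5), np.int64(30), 70), (298, np.int64(-18), np.int64(-5), np.int64(32), 102), (301, np.int64(-12), np.int64(-6), np.int64(28), 172), (304, np.int64(-10), np.int64(-6), np.int64(28), 172), (307, np.int64(-7), np.int64(-6), np.int64(28), 172), (310, np.int64(-6), np.int64(-6), np.int64(29), 173), (313, np.int64(-2), np.int64(-6), np.int64(28), 173), (316, np.int64(-1), np.int64(-6), np.int64(28), 173), (319, np.int64(3), np.int64(-6), np.int64(28), 173), (322, 
[... 8089 characters left out ...]
, np.int64(64), 140), (364, np.int64(-9), np.int64(3), np.int64(64), 141), (367, np.int64(-6), np.int64(3), np.int64(65), 139), (370, np.int64(-4), np.int64(3), np.int64(65), 146), (373, np.int64(-47), np.int64(1), np.int64(92), 13), (376, np.int64(-49), np.int64(1), np.int64(95), 8), (379, np.int64(-50), np.int64(1), np.int64(96), 16), (382, np.int64(-51), np.int64(1), np.int64(98), 12), (385, np.int64(-51), np.int64(1), np.int64(99), 17), (388, np.int64(-50), np.int64(1), np.int64(99), 15), (391, np.int64(-51), np.int64(1), np.int64(101), 15), (394, np.int64(-51), np.int64(1), np.int64(102), 14), (397, np.int64(-50), np.int64(1), np.int64(102), 15)]
[-23.29278967  -1.8629161   20.61690803]
```

View pics/w7.png

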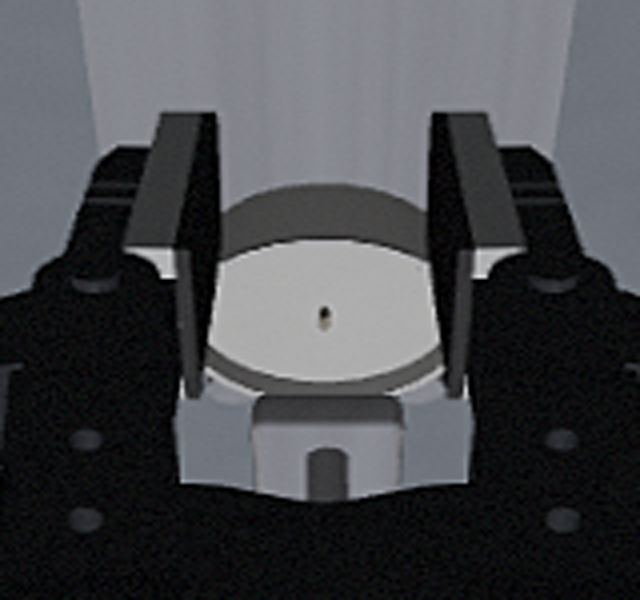

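The last picture shows the cup between the jaw tips at (325,320), centred, with its back still about 1 mm short of home. I'll nudge on until a force shows.

>>> {"api": "move_arm", "payload": {
  "travel": [
    [-0.001,0,0],
    [-0.001,0,0.0002],
    [-0.001,0,0.0002]
  ],
  "turn": [
    [0,0,0],
    [0,0,0],
    [0,0,0]
  ],
  "claw": [0.026,0.026,0.026]
}}

```text
time_s: 11.32
tcp_pos: [514.7, 5.8, 20.7]
tool_rot: [0.189, 2.927, -0.017]
ft_force: [0.1, -0.8, 0.3]
opening: 0.3
finger_force: 0.0
```

>>> {"api": "move_arm", "payload": {
  "travel": [
    [-0.001,0,0],
    [-0.001,0,0.0002],
    [-0.001,0,0.0002]
  ],
  "turn": [
    [0,0,0],
    [0,0,0],
    [0,0,0]
  ],
  "claw": [0.026,0.026,0.026]
}}

```text
time_s: 11.57
tcp_pos: [515.7, 5.7, 20.6]
tool_rot: [0.189, 2.927, -0.017]
ft_force: [-0.1, 0.6, -0.2]
opening: 0.302
finger_force: 0.0
```

```bash
cat >> h.py <<'E'
def ft(n=4): 
    f=[]
    for _ in range(n): robot.snapshot("wrist"); f.append(robot.read_state()["ft_force"])
    return np.mean(f,0).round(2)
def cup():
    seat=np.array([537,4.8,0]);A=np.stack([EX,EY,EZ],1)
    im,P=cloud("wrist");l=(P-seat)@A
    k=(abs(l[...,1]+1)<10)&(l[...,2]>22)&(l[...,2]<30)&(abs(l[...,0]+18)<6)&(im.mean(-1)<120); q=l[k]
    c=q[:,0]+np.sqrt(19.5**2-(q[:,1]+1.3)**2); print("cup cx",len(q),np.median(c),"tcp",((robot.read_state()["tcp_pos"]-seat)@A).round(2))
E
python3 -c "
from h import *
print(ft());cup()"
```

```text
[ 0.25  0.3  -0.14]
cup cx 394 3.780289292223019 tcp [-21.32  -1.87  20.64]
```

>>> {"api": "move_arm", "payload": {
  "travel": [
    [-0.001,0,0],
    [-0.001,0,0.0002],
    [-0.001,0,0.0002]
  ],
  "turn": [
    [0,0,0],
    [0,0,0],
    [0,0,0]
  ],
  "claw": [0.026,0.026,0.026]
}}

```text
time_s: 12.07
tcp_pos: [516.8, 5.5, 20.7]
tool_rot: [0.189, 2.927, -0.017]
ft_force: [0.3, 0.5, 0.1]
opening: 0.3
finger_force: 0.0
```

```bash
python3 -c "
from h import *
print(ft());cup()"
```

```text
[ 0.14 -0.25 -0.07]
cup cx 378 4.810517675185371 tcp [-20.24  -1.87  20.69]
```

>>> {"api": "move_arm", "payload": {
  "travel": [
    [-0.001,0,0],
    [-0.001,0,0.0002],
    [-0.001,0,0.0002]
  ],
  "turn": [
    [0,0,0],
    [0,0,0],
    [0,0,0]
  ],
  "claw": [0.026,0.026,0.026]
}}

```text
time_s: 12.57
tcp_pos: [517.6, 5.5, 20.6]
tool_rot: [0.189, 2.927, -0.017]
ft_force: [-0.4, 1.2, 0.3]
opening: 0.307
finger_force: 0.5
```

```bash
python3 -c "
from h import *
print(ft());cup()"
```

```text
[-0.2  -0.25  0.03]
cup cx 366 5.2627448763747235 tcp [-19.35  -1.81  20.65]
```

>>> {"api": "move_arm", "payload": {
  "travel": [
    [-0.001,0,0],
    [-0.001,0,0.0002],
    [-0.001,0,0.0002]
  ],
  "turn": [
    [0,0,0],
    [0,0,0],
    [0,0,0]
  ],
  "claw": [0.026,0.026,0.026]
}}

```text
time_s: 13.07
tcp_pos: [518.1, 5.4, 20.5]
tool_rot: [0.189, 2.928, -0.017]
ft_force: [-3.8, 0.3, 1.9]
opening: 0.305
finger_force: 1.7
```

```bash
python3 -c "
from h import *
print(ft(),robot.read_state()['opening']*85.4);cup()"
```

```text
[-3.58  0.96  1.25] 26.047709868890756
cup cx 354 5.526757943021685 tcp [-18.72  -1.78  20.53]
```

Run:
```python
from h import *
seat=np.array([537,4.8,0]);A=np.stack([EX,EY,EZ],1)
for n in("side","top"):
    l=(np.load(n+".npy")-seat)@A
    k=(abs(l[...,1])<24)&(abs(l[...,0]-20)<14)&(l[...,2]>23)&(l[...,2]<31);q=l[k];print(n,"pins",q.round(1).tolist()[:30])
    k=(abs(l[...,1])<14)&(abs(l[...,0])<40)&(l[...,2]>55)&(l[...,2]<68);q=l[k];print("shoe",len(q),q.min(0),q.max(0))
im,P=cloud("side");l=(P-seat)@A
k=(abs(l[...,1])<28)&(abs(l[...,0]-3)<35)&(l[...,2]>22)&(l[...,2]<37);v,u=np.where(k);q=l[k]
print("side now",len(q)); print([(a,b)+tuple(x)+(int(im[b,a].mean()),) for a,b,x in zip(u,v,q.round(0).astype(int).tolist())][::3])
```

```text
side pins [[22.9, -14.7, 27.6], [20.0, -11.6, 29.3], [19.1, -16.9, 27.0], [22.2, -12.1, 26.5], [20.1, -12.3, 26.6], [18.6, -14.9, 25.6], [20.4, -13.4, 23.8], [18.2, -13.3, 24.1], [19.6, -10.1, 23.1], [24.2, 6.9, 25.7], [21.8, 8.1, 26.5], [19.6, 8.2, 26.8], [22.8, 12.6, 26.1], [20.9, 11.6, 25.9], [18.3, 14.0, 27.3], [22.7, 13.0, 24.1], [20.2, 14.5, 25.0], [18.6, 12.6, 24.3]]
shoe 110 [-20.31348414  -6.89145267  58.13772109] [22.89729339  9.952936   67.16174858]
top pins [[22.1, 16.1, 26.5], [22.4, 13.8, 26.6], [22.9, 11.3, 25.9], [24.5, 3.7, 23.0], [19.4, 16.1, 28.3], [20.0, 13.5, 26.9], [20.3, 11.2, 27.2], [17.8, 13.1, 25.8], [18.5, 10.4, 23.7], [9.3, 6.7, 23.1]]
shoe 37 [-20.31299315  -8.25022931  59.41092445] [22.03827901  7.44604343 66.21420381]
side now 229
[(np.int64(270), np.int64(226), 17, -19, 31, 226), (np.int64(273), np.int64(226), 11, -20, 31, 172), (np.int64(276), np.int64(226), 5, -22, 31, 187), (np.int64(279), np.int64(226), -1, -22, 32, 208), (np.int64(270), np.int64(227), 16, -12, 32, 172), (np.int64(273), np.int64(227), 10, -16, 30, 192), (np.int64(276), np.int64(227
[... 2752 characters left out ...]
 26, 139), (np.int64(279), np.int64(236), -9, 15, 26, 125), (np.int64(282), np.int64(236), -17, 22, 30, 49), (np.int64(285), np.int64(236), -23, 24, 32, 35), (np.int64(288), np.int64(236), -28, 14, 28, 86), (np.int64(271), np.int64(237), 7, 17, 23, 138), (np.int64(276), np.int64(237), -3, 13, 22, 140), (np.int64(280), np.int64(237), -12, 18, 25, 126), (np.int64(283), np.int64(237), -19, 23, 28, 71), (np.int64(286), np.int64(237), -25, 23, 29, 47), (np.int64(289), np.int64(237), -30, 17, 27, 124), (np.int64(283), np.int64(238), -18, 17, 23, 130), (np.int64(286), np.int64(238), -24, 17, 24, 93), (np.int64(289), np.int64(238), -30, 17, 25, 139), (np.int64(287), np.int64(239), -26, 17, 22, 126)]
```

>>> {"api": "move_arm", "payload": {
  "travel": [
    [0.004,0,-0.001],
    [0.014,0,-0.003],
    [0.03,0,-0.006],
    [0.049,0,-0.01],
    [0.049,0,-0.01],
    [0.049,0,-0.01]
  ],
  "turn": [
    [0,0,0],
    [0,0,0],
    [0,0,0],
    [0,0,0],
    [0,0,0],
    [0,0,0]
  ],
  "claw": [0.026,0.026,0.026,0.026,0.026,0.026]
}}

```text
time_s: 13.87
tcp_pos: [468.6, 11.6, 20.7]
tool_rot: [0.188, 2.926, -0.018]
ft_force: [0.6, 0.1, 1.0]
opening: 0.302
finger_force: 0.0
```

Run:
```python
from h import *
cup()
seat=np.array([537,4.8,0]);A=np.stack([EX,EY,EZ],1)
im,P=cloud("wrist");l=(P-seat)@A
k=(abs(l[...,1])<24)&(abs(l[...,0]-3)<30)&(l[...,2]>23)&(l[...,2]<35);q=l[k];print(len(q),q.min(0),q.max(0),np.percentile(q,[3,97],axis=0))
im,P=cloud("side");l=(P-seat)@A
k=(abs(l[...,1])<24)&(abs(l[...,0]-3)<30)&(l[...,2]>29.5)&(l[...,2]<35);q=l[k];print(len(q),np.percentile(q,[3,97],axis=0))
im,P=cloud("top");l=(P-seat)@A
k=(abs(l[...,1])<24)&(abs(l[...,0]-3)<30)&(l[...,2]>23)&(l[...,2]<38);q=l[k];print(len(q),np.percentile(q,[0,3,97,100],axis=0) if len(q) else 0)
```

```text
cup cx 302 5.056646158820049 tcp [-67.64  -1.88  20.79]
1407 [-16.41050519 -19.99819318  23.00224689] [12.95355863 17.11797566 34.55149887] [[-15.03387105 -17.76449682  23.60496669]
 [ 10.42614882  14.64526533  32.73297302]]
51 [[-15.17877525 -21.07270398  29.61300685]
 [ 20.51120551  16.81300371  33.23853631]]
99 [[-24.15582762 -19.59119835  23.33499651]
 [-15.58157259 -18.46424013  24.32426178]
 [ 20.21842695  16.69051455  33.93090089]
 [ 22.54768838  17.78330805  35.16516357]]
```

The top and side clouds put the cup within about 1 mm of the pin-derived seat, so it is home. Next I go up and over to the knob.

Run:
```python
from h import *
plan([468.6,11.6,290],tool(12))
plan([621.5,-5.3,290],tool(0))
```

```text
travel m [-0.0547  0.0003 -0.2638] turn [ 0.1   0.05 -0.1 ] rows>= 6.460656724460334 t 14.0667 [470.2  11.6  20.6] [-0.13 -0.88 -1.08]
travel m [-0.2051  0.0033 -0.2317] turn [ 0.11 12.05 -0.09] rows>= 7.420800820372191 t 14.0667 [470.2  11.6  20.6] [-0.13 -0.88 -1.08]
```

>>> {"api": "move_arm", "payload": {
  "travel": [
    [-0.009,0,-0.04],
    [-0.018,0,-0.08],
    [-0.027,0,-0.12],
    [-0.036,0,-0.16],
    [-0.045,0,-0.2],
    [-0.054,0,-0.24],
    [-0.055,0,-0.264],
    [-0.055,0,-0.264],
    [-0.09,0.001,-0.256],
    [-0.125,0.002,-0.249],
    [-0.16,0.003,-0.241],
    [-0.19,0.003,-0.235],
    [-0.205,0.0033,-0.232],
    [-0.205,0.0033,-0.232],
    [-0.205,0.0033,-0.232],
    [-0.205,0.0033,-0.232]
  ],
  "turn": [
    [0,0,0],
    [0,0,0],
    [0,0,0],
    [0,0,0],
    [0,0,0],
    [0,0,0],
    [0,0,0],
    [0,0,0],
    [0,6,0],
    [0,12,0],
    [0,12,0],
    [0,12,0],
    [0,12,0],
    [0,12,0],
    [0,12,0],
    [0,12,0]
  ],
  "claw": [0.026,0.026,0.026,0.01,0,0,0,0,0,0,0,0,0,0,0,0]
}}

```text
time_s: 15.4
tcp_pos: [619.8, -4.3, 288.9]
tool_rot: [-0.2, -3.133, -0.003]
ft_force: [-1.4, 0.1, 0.8]
opening: -0.001
finger_force: 0.0
```

Run:
```python
from h import *
print(ft())
plan([621.5,-5.5,256],tool(0))
seat=np.array([537,4.8,0]);A=np.stack([EX,EY,EZ],1)
im,P=cloud("top");l=(P-seat)@A
k=(abs(l[...,1])<24)&(abs(l[...,0]-3)<30)&(l[...,2]>23)&(l[...,2]<38);q=l[k];print(len(q),np.percentile(q,[3,97],axis=0) if len(q) else 0)
```

```text
[ 0.04  0.21 -0.44]
travel m [-0.0016 -0.      0.0343] turn [ 0.03  0.01 -0.04] rows>= 0.8232805806721208 t 15.6 [619.9  -5.3 290.3] [-1.07  0.08 -0.7 ]
97 [[-15.65264566 -18.8876192   24.43594828]
 [ 20.19442264  16.29701966  33.84815183]]
```

>>> {"api": "move_arm", "payload": {
  "travel": [
    [-0.0015,0,0.02],
    [-0.0015,0,0.033],
    [-0.0015,0,0.034],
    [-0.0015,0,0.036],
    [-0.0015,0,0.038],
    [-0.0015,0,0.04],
    [-0.0015,0,0.042],
    [-0.0015,0,0.044]
  ],
  "turn": [
    [0,0,0],
    [0,0,0],
    [0,0,0],
    [0,0,0],
    [0,0,0],
    [0,0,0],
    [0,0,0],
    [0,0,0]
  ],
  "claw": [0,0,0,0,0,0,0,0]
}}

```text
time_s: 16.32
tcp_pos: [622.4, -5.1, 246.7]
tool_rot: [0.203, 3.134, 0.002]
ft_force: [-2.3, -0.1, 4.8]
opening: 0.0
finger_force: 2.3
```

>>> {"api": "move_arm", "payload": {
  "travel": [
    [0,0,0.002],
    [0,0,0.004],
    [0,0,0.006],
    [0,0,0.008],
    [0,0,0.01],
    [0,0,0.01]
  ],
  "turn": [
    [0,0,0],
    [0,0,0],
    [0,0,0],
    [0,0,0],
    [0,0,0],
    [0,0,0]
  ],
  "claw": [0,0,0,0,0,0]
}}

```text
time_s: 16.82
tcp_pos: [622.3, -5.1, 235.4]
tool_rot: [-0.202, -3.135, -0.003]
ft_force: [-0.2, 0.0, 1.8]
opening: -0.001
finger_force: 1.1
```

Run:
```python
from h import *
seat=np.array([537,4.8,0]);A=np.stack([EX,EY,EZ],1)
print(ft(3),robot.read_state()["tcp_pos"])
im,P=cloud("side");l=(P-seat)@A
k=(abs(l[...,1])<14)&(abs(l[...,0]-1)<26)&(l[...,2]>38)&(l[...,2]<90);q=l[k];print(len(q),np.histogram(q[:,2],range(36,92,3)))
```

```text
[ 0.98 -0.15  1.72] [622.15627593  -5.14797785 235.41039425]
263 (array([ 0,  2, 29, 61, 20,  7, 11, 22, 27, 62, 21,  1,  0,  0,  0,  0,  0,
        0]), array([36, 39, 42, 45, 48, 51, 54, 57, 60, 63, 66, 69, 72, 75, 78, 81, 84,
       87, 90]))
```

>>> {"api": "move_arm", "payload": {
  "travel": [
    [0,0,0.002],
    [0,0,0.004],
    [0,0,0.006],
    [0,0,0.006]
  ],
  "turn": [
    [0,0,0],
    [0,0,0],
    [0,0,0],
    [0,0,0]
  ],
  "claw": [0,0,0,0]
}}

```text
time_s: 17.35
tcp_pos: [622.2, -5.2, 229.6]
tool_rot: [-0.203, -3.135, -0.003]
ft_force: [1.7, -0.9, 2.8]
opening: 0.0
finger_force: 1.2
```

>>> {"api": "move_arm", "payload": {
  "travel": [
    [0,0,0.001],
    [0,0,0.002]
  ],
  "turn": [
    [0,0,0],
    [0,0,0]
  ],
  "claw": [0,0]
}}

```text
time_s: 17.52
tcp_pos: [622.2, -5.1, 227.9]
tool_rot: [-0.203, -3.135, -0.003]
ft_force: [-0.0, -0.7, 4.4]
opening: -0.001
finger_force: 2.3
```

Run:
```python
from h import *
seat=np.array([537,4.8,0]);A=np.stack([EX,EY,EZ],1)
print(ft(2),robot.read_state()["tcp_pos"])
im,P=cloud("side");l=(P-seat)@A
k=(abs(l[...,1])<14)&(abs(l[...,0]-1)<26)&(l[...,2]>30)&(l[...,2]<90);q=l[k];print(len(q),np.histogram(q[:,2],range(24,72,2)))
```

```text
[0.83 0.12 3.59] [622.16004662  -5.1096222  227.68095566]
278 (array([ 0,  0,  0,  6,  6, 11, 20, 52, 25,  5,  7,  4,  8, 15, 19, 26, 46,
       17, 11,  0,  0,  0,  0]), array([24, 26, 28, 30, 32, 34, 36, 38, 40, 42, 44, 46, 48, 50, 52, 54, 56,
       58, 60, 62, 64, 66, 68, 70]))
```

>>> {"api": "move_arm", "payload": {
  "travel": [
    [0,0,0.0005],
    [0,0,0.001]
  ],
  "turn": [
    [0,0,0],
    [0,0,0]
  ],
  "claw": [0,0]
}}

```text
time_s: 17.83
tcp_pos: [622.2, -5.2, 226.9]
tool_rot: [-0.203, -3.135, -0.003]
ft_force: [1.3, -1.0, 4.1]
opening: -0.002
finger_force: 2.2
```

>>> {"api": "move_arm", "payload": {
  "travel": [
    [0,0,0.0005],
    [0,0,0.001]
  ],
  "turn": [
    [0,0,0],
    [0,0,0]
  ],
  "claw": [0,0]
}}

```text
time_s: 18.0
tcp_pos: [622.2, -5.2, 225.8]
tool_rot: [-0.202, -3.135, -0.003]
ft_force: [0.4, 0.4, 4.4]
opening: 0.0
finger_force: 2.2
```

>>> {"api": "move_arm", "payload": {
  "travel": [
    [0,0,0.0005]
  ],
  "turn": [
    [0,0,0]
  ],
  "claw": [0]
}}

```text
time_s: 18.08
tcp_pos: [622.3, -5.1, 225.6]
tool_rot: [0.203, 3.135, 0.003]
ft_force: [-0.2, 0.4, 9.0]
opening: -0.002
finger_force: 4.2
```

```bash
python3 -c "
from h import *
print(ft(3),robot.read_state()['tcp_pos'],robot.read_state()['finger_force'])"
```

```text
[ 0.07 -0.44  6.28] [622.25443382  -5.16375265 225.62361162] 2.9807166906795146
```

>>> {"api": "move_arm", "payload": {
  "travel": [
    [0,0,0.0003]
  ],
  "turn": [
    [0,0,0]
  ],
  "claw": [0]
}}

```text
time_s: 18.32
tcp_pos: [622.3, -5.1, 225.6]
tool_rot: [0.203, 3.135, 0.002]
ft_force: [-0.2, 0.2, 8.9]
opening: -0.004
finger_force: 4.4
```

```bash
python3 -c "
from h import *
print(ft(3),robot.read_state()['tcp_pos'],robot.read_state()['finger_force'])"
```

```text
[ 0.04 -0.59  7.28] [622.27773699  -5.10561352 225.57013227] 3.6621669299711357
```

Contact is confirmed: the TCP held still while the force rose. I'll leave the knob and go behind the lever post.

Run:
```python
from h import *
print(robot.read_state()["joints"].round(2))
phi=-.055
plan([672.2,101.3,225.6+45],tool(0,YAW+phi))
plan([672.2,101.3,148],tool(0,YAW+phi))
```

```text
[ 0.64  0.66 -1.01  1.63  0.59  1.19  0.94]
travel m [-0.0358  0.112  -0.0449] turn [0.09 0.   3.11] rows>= 3.0183527253973748 t 18.4667 [622.3  -5.1 225.6] [ 0.11 -1.07  7.56]
travel m [-0.0358  0.1118  0.0777] turn [0.09 0.   3.11] rows>= 3.3770839940012056 t 18.4667 [622.3  -5.1 225.6] [ 0.11 -1.07  7.56]
```

>>> {"api": "move_arm", "payload": {
  "travel": [
    [0,0,-0.01],
    [0,0,-0.045],
    [0,0,-0.046],
    [-0.012,0.035,-0.046],
    [-0.024,0.07,-0.046],
    [-0.036,0.112,-0.046],
    [-0.036,0.112,-0.045],
    [-0.036,0.112,-0.01],
    [-0.036,0.112,0.025],
    [-0.036,0.112,0.055],
    [-0.036,0.112,0.077],
    [-0.036,0.112,0.077],
    [-0.036,0.112,0.077]
  ],
  "turn": [
    [0,0,0],
    [0,0,0],
    [0,0,0],
    [0,0,3],
    [0,0,3],
    [0,0,3],
    [0,0,3],
    [0,0,3],
    [0,0,3],
    [0,0,3],
    [0,0,3],
    [0,0,3],
    [0,0,3]
  ],
  "claw": [0,0,0,0,0,0,0,0,0,0,0,0,0]
}}

```text
time_s: 19.55
tcp_pos: [671.4, 101.4, 147.3]
tool_rot: [-0.284, -3.126, -0.002]
ft_force: [-0.2, 0.3, -0.3]
opening: 0.001
finger_force: 0.0
```

```bash
cat > arc.py <<'E'
from h import *
import sys
piv=np.array([625.4,21.5]);OFF=19.5
def pose(phi,extra=0):
    a=np.deg2rad(90)+YAW+phi;u=np.array([np.cos(a),np.sin(a)]);t=np.array([-u[1],u[0]])
    return np.r_[piv+87*u-(OFF+extra)*t,148],tool(0,YAW+phi)
if __name__=="__main__":
    s=robot.read_state();R0=R.from_rotvec(s["tool_rot"])
    print(s["time_s"],s["tcp_pos"],ft(2))
    for a in sys.argv[1:]:
        p,M=pose(float(a));d=R0.inv().apply(p-s["tcp_pos"])/1000;r=(R0.inv()*R.from_matrix(M)).as_rotvec(degrees=True)
        print(a,d.round(4).tolist(),r.round(1).tolist())
E
python3 arc.py 0 .1 .2 .3 .4 .5 .6
python3 - <<'E'
from h import *
im,P=cloud("top")
m=(np.hypot(P[...,0]-639,P[...,1]-106)<25)&(P[...,2]>145)&(P[...,2]<182)&(im.mean(-1)<70);q=P[m];print("ball",len(q),q.mean(0))
seat=np.array([537,4.8,0]);A=np.stack([EX,EY,EZ],1);l=(P-seat)@A
im,P=cloud("side");l=(P-seat)@A
k=(abs(l[...,1])<14)&(abs(l[...,0]-1)<26)&(l[...,2]>30)&(l[...,2]<90);print(np.histogram(l[k][:,2],range(30,72,2))[0])
E
```

```text
19.55 [671.42589274 101.37279594 147.25857363] [ 0.09 -0.7   0.18]
0 [0.016, 0.0011, -0.0007] [0.1, -0.2, -3.0]
.1 [0.0249, 0.0021, -0.0007] [0.1, -0.2, -8.8]
.2 [0.0338, 0.0023, -0.0006] [0.1, -0.2, -14.5]
.3 [0.0427, 0.0015, -0.0006] [0.1, -0.2, -20.2]
.4 [0.0514, -0.0001, -0.0006] [0.1, -0.2, -25.9]
.5 [0.06, -0.0026, -0.0005] [0.1, -0.2, -31.7]
.6 [0.0682, -0.0059, -0.0005] [0.1, -0.2, -37.4]
ball 51 [646.20301962 106.52664032 172.61467179]
[12 12 25 35 36  4  7  6  8 14 24 19 46 16 11  1  0  0  0  0]
```

>>> {"api": "move_arm", "payload": {
  "travel": [
    [0.008,0,0],
    [0.016,0.001,0],
    [0.025,0.002,0],
    [0.034,0.002,0],
    [0.043,0.0015,0],
    [0.0515,0,0],
    [0.06,-0.0025,0],
    [0.068,-0.006,0],
    [0.068,-0.006,0]
  ],
  "turn": [
    [0,0,0],
    [0,0,-3],
    [0,0,-8.8],
    [0,0,-14.5],
    [0,0,-20.2],
    [0,0,-25.9],
    [0,0,-31.7],
    [0,0,-37.4],
    [0,0,-37.4]
  ],
  "claw": [0,0,0,0,0,0,0,0,0]
}}

```text
time_s: 20.5
tcp_pos: [602.9, 107.7, 149.0]
tool_rot: [-0.739, 3.053, 0.002]
ft_force: [-0.1, -0.7, 0.5]
opening: -0.002
finger_force: 0.0
```

```bash
python3 arc.py .6 .7 .8 .9 1.0 1.1 1.2 1.3 1.4 1.5
python3 - <<'E'
from h import *
im,P=cloud("top")
m=(np.hypot(P[...,0]-560,P[...,1]-80)<60)&(P[...,2]>140)&(P[...,2]<180);q=P[m];print(len(q),q.min(0),q.max(0))
E
```

```text
20.5 [602.85503662 107.71014291 149.01480622] [ 0.43 -0.16 -0.56]
.6 [-0.0004, -0.0, 0.001] [0.1, 0.0, 0.2]
.7 [0.0084, 0.0015, 0.001] [0.1, 0.0, -5.6]
.8 [0.0173, 0.0021, 0.001] [0.1, 0.0, -11.3]
.9 [0.0262, 0.0019, 0.001] [0.1, 0.0, -17.0]
1.0 [0.035, 0.0008, 0.001] [0.1, 0.0, -22.8]
1.1 [0.0437, -0.0012, 0.001] [0.1, 0.0, -28.5]
1.2 [0.0521, -0.0041, 0.001] [0.1, 0.0, -34.2]
1.3 [0.0602, -0.0078, 0.001] [0.1, 0.0, -39.9]
1.4 [0.068, -0.0122, 0.001] [0.1, 0.1, -45.7]
1.5 [0.0752, -0.0175, 0.001] [0.0, 0.1, -51.4]
75 [577.69466692  60.55780245 140.04906624] [602.13901401 118.71323828 177.11268012]
```

>>> {"api": "move_arm", "payload": {
  "travel": [
    [0.0085,0.0015,0],
    [0.0175,0.002,0],
    [0.026,0.002,0],
    [0.035,0.001,0],
    [0.0435,-0.001,0.001]
  ],
  "turn": [
    [0,0,-5.6],
    [0,0,-11.3],
    [0,0,-17],
    [0,0,-22.8],
    [0,0,-28.5]
  ],
  "claw": [0,0,0,0,0]
}}

```text
time_s: 21.07
tcp_pos: [566.7, 87.9, 148.0]
tool_rot: [-1.466, 2.775, 0.002]
ft_force: [1.4, 1.5, 1.4]
opening: 0.003
finger_force: 1.0
```

```bash
python3 arc.py 1.1 1.2 1.3 1.4 1.45 1.5
```

```text
21.0667 [566.66622619  87.91322543 148.04764464] [-0.45 -0.12 -0.93]
1.1 [0.0022, 0.001, 0.0] [-0.0, 0.2, 0.0]
1.2 [0.011, 0.0026, 0.0] [-0.0, 0.2, -5.7]
1.3 [0.0199, 0.0032, -0.0] [-0.0, 0.2, -11.4]
1.4 [0.0288, 0.0029, -0.0001] [-0.0, 0.2, -17.2]
1.45 [0.0332, 0.0025, -0.0001] [-0.0, 0.2, -20.0]
1.5 [0.0376, 0.0018, -0.0001] [-0.1, 0.2, -22.9]
```

>>> {"api": "move_arm", "payload": {
  "travel": [
    [0.0055,0.002,0],
    [0.011,0.0025,0],
    [0.0155,0.003,0],
    [0.02,0.003,0]
  ],
  "turn": [
    [0,0,-3],
    [0,0,-5.7],
    [0,0,-8.5],
    [0,0,-11.4]
  ],
  "claw": [0,0,0,0]
}}

```text
time_s: 21.5
tcp_pos: [553.0, 73.1, 147.6]
tool_rot: [-1.728, 2.621, 0.003]
ft_force: [0.6, 1.5, -0.3]
opening: 0.0
finger_force: 0.8
```

```bash
python3 arc.py 1.3 1.4 1.45 1.5 1.55
python3 - <<'E'
from h import *
for n in("top","side"):
    im,P=cloud(n)
    m=(np.hypot(P[...,0]-548,P[...,1]-50)<45)&(P[...,2]>125)&(P[...,2]<180);q=P[m];print(n,len(q),q.min(0),q.max(0))
    m&=(P[...,2]>158);q=P[m];print([tuple(x) for x in q.round(0).astype(int).tolist()][::4])
E
```

```text
21.5 [552.99643281  73.09524364 147.56156804] [0.29 0.25 0.33]
1.3 [-0.0001, 0.0002, -0.0004] [0.0, 0.2, -0.3]
1.4 [0.0087, 0.0017, -0.0005] [-0.0, 0.2, -6.1]
1.45 [0.0131, 0.0021, -0.0005] [-0.0, 0.2, -8.9]
1.5 [0.0176, 0.0023, -0.0005] [-0.0, 0.2, -11.8]
1.55 [0.022, 0.0022, -0.0005] [-0.0, 0.2, -14.7]Traceback (most recent call last):
  File "<stdin>", line 4, in <module>
    return umr_minimum(a, axis, None, out, keepdims, initial, where)
ValueError: zero-size array to reduction operation minimum which has no identity
```

Run:
```python
from h import *
im,P=cloud("side")
A=np.stack([EX,EY,EZ],1);l=(P-np.array([625.4,21.5,0]))@A
m=(l[...,2]>126)&(l[...,2]<178)&(np.hypot(l[...,0],l[...,1])<110)&(np.hypot(l[...,0],l[...,1])>30)
v,u=np.where(m);print(m.sum());print([(a,b)+tuple(x)+(int(im[b,a].mean()),) for a,b,x in zip(u.tolist(),v.tolist(),l[m].round(0).astype(int).tolist())][::max(1,m.sum()//70)])
cv2.imwrite("pics/s9.png",im)
```

```text
1035
[(216, 154, 59, -89, 167, 183), (206, 155, 77, -78, 166, 183), (223, 155, 43, -86, 166, 182), (211, 156, 65, -74, 166, 179), (225, 156, 37, -82, 166, 184), (213, 157, 61, -75, 164, 178), (227, 157, 32, -79, 165, 180), (214, 158, 60, -77, 161, 155), (228, 158, 30, -79, 163, 165), (216, 159, 53, -72, 161, 128), (230, 159, 26, -81, 160, 114), (215, 160, 56, -74, 158, 98), (229, 160, 28, -82, 158, 99), (213, 161, 61, -73, 156, 93), (227, 161, 31, -76, 157, 90), (214, 162, 60, -76, 153, 93), (228, 162, 29, -76, 155, 86), (214, 163, 59, -74, 151, 92), (228, 163, 28, -74, 154, 86), (215, 164, 56, -71, 150, 97), (229, 164, 27, -76, 151, 83), (215, 165, 55, -69, 149, 129), (229, 165, 26, -73, 150, 87), (216, 166, 53, -67, 147, 182), (230, 166, 26, -80, 145, 107), (217, 167, 49, -64, 146, 188), (237, 167, -4, -32, 161, 77), (216, 168, 48, -54, 147, 189), (230, 168, 20, -60, 148, 183), (217, 169, 44, -47, 148, 189), (237, 169, -3, -34, 155, 71), (216, 170, 44, -42, 147, 185), (230, 170, 17, -51, 146, 178), (216, 171, 43, -39, 146, 172), (230, 171, 14, -40, 148, 181), (212, 172, 52, -39, 14
[... 463 characters left out ...]
(210, 179, 57, -39, 128, 94), (243, 179, -15, -35, 135, 67), (270, 179, -90, 50, 170, 30), (244, 180, -15, -41, 131, 105), (271, 180, -91, 47, 167, 27), (264, 181, -79, 50, 165, 105), (259, 182, -68, 46, 161, 47), (273, 182, -93, 40, 161, 74), (269, 183, -88, 51, 162, 32), (267, 184, -84, 48, 159, 56), (262, 185, -75, 50, 157, 62), (246, 186, -34, 15, 139, 223), (267, 186, -84, 50, 156, 59), (252, 187, -46, 14, 138, 221), (266, 187, -82, 49, 153, 95), (251, 188, -45, 15, 136, 188), (266, 188, -83, 51, 152, 96), (252, 189, -46, 14, 134, 140), (266, 189, -83, 51, 150, 98), (255, 190, -53, 19, 134, 113), (269, 190, -84, 30, 141, 111), (263, 191, -71, 26, 136, 113), (264, 192, -72, 23, 133, 96)]
```

The side cloud shows the lever bar following at about 1.28 rad, so I'll push it home.

>>> {"api": "move_arm", "payload": {
  "travel": [
    [0.0045,0.001,0],
    [0.009,0.0015,0],
    [0.013,0.002,0],
    [0.013,0.002,0]
  ],
  "turn": [
    [0,0,-3],
    [0,0,-6],
    [0,0,-9],
    [0,0,-9]
  ],
  "claw": [0,0,0,0]
}}

```text
time_s: 22.03
tcp_pos: [545.3, 61.1, 147.0]
tool_rot: [-1.93, 2.478, 0.003]
ft_force: [0.0, -0.4, 0.3]
opening: -0.003
finger_force: 0.1
```

>>> {"api": "move_arm", "payload": {
  "travel": [
    [0.001,0,0],
    [0.002,0,0],
    [0.002,0,0]
  ],
  "turn": [
    [0,0,-1],
    [0,0,-1],
    [0,0,-1]
  ],
  "claw": [0,0,0]
}}

```text
time_s: 22.28
tcp_pos: [544.9, 60.1, 147.3]
tool_rot: [-1.951, 2.459, 0.003]
ft_force: [1.0, 2.7, -0.7]
opening: 0.003
finger_force: 1.4
```

>>> {"api": "move_arm", "payload": {
  "travel": [
    [0.001,0,0],
    [0.002,0,0],
    [0.002,0,0]
  ],
  "turn": [
    [0,0,0],
    [0,0,0],
    [0,0,0]
  ],
  "claw": [0,0,0]
}}

```text
time_s: 22.53
tcp_pos: [544.5, 58.8, 147.5]
tool_rot: [-1.952, 2.457, 0.005]
ft_force: [1.5, 5.7, -1.9]
opening: -0.001
finger_force: 2.9
```

>>> {"api": "move_arm", "payload": {
  "travel": [
    [0.001,0,0],
    [0.002,0,0],
    [0.002,0,0]
  ],
  "turn": [
    [0,0,0],
    [0,0,0],
    [0,0,0]
  ],
  "claw": [0,0,0]
}}

```text
time_s: 22.78
tcp_pos: [544.2, 58.0, 147.7]
tool_rot: [-1.952, 2.455, 0.006]
ft_force: [2.4, 8.2, -1.3]
opening: 0.004
finger_force: 4.3
```

>>> {"api": "move_arm", "payload": {
  "travel": [
    [0.001,0,0],
    [0.002,0,0],
    [0.003,0,0],
    [0.003,0,0]
  ],
  "turn": [
    [0,0,0],
    [0,0,0],
    [0,0,0],
    [0,0,0]
  ],
  "claw": [0,0,0,0]
}}

```text
time_s: 23.12
tcp_pos: [543.9, 56.5, 148.0]
tool_rot: [-1.951, 2.452, 0.008]
ft_force: [3.9, 11.7, -1.2]
opening: 0.002
finger_force: 6.0
```

```bash
python3 arc.py 1.45 1.5
python3 - <<'E'
from h import *
im,P=cloud("side")
A=np.stack([EX,EY,EZ],1);l=(P-np.array([625.4,21.5,0]))@A
m=(l[...,2]>128)&(l[...,2]<139)&(l[...,0]<-28)&(l[...,0]>-80)&(l[...,1]<40)
q=l[m];c=np.polyfit(q[:,0],q[:,1],1);print(len(q),c,np.pi/2+np.arctan(c[0]))
E
```

```text
23.1167 [543.91980785  56.49902355 148.0349156 ] [ 3.24 11.38 -1.88]
1.45 [-0.0057, -0.0007, 0.0001] [-0.1, 0.6, 1.3]
1.5 [-0.0013, 0.0002, 0.0] [-0.1, 0.6, -1.6]
136 [  4.76544509 -61.26619262] 2.934749886914963
```

The force is well past the stiffest stretch (12 N × 87 mm ≈ 1 N m), so the lever is at its stop. I'll retreat and check.

>>> {"api": "move_arm", "payload": {
  "travel": [
    [-0.01,0,0],
    [-0.03,0,0],
    [-0.05,0,0],
    [-0.05,0,-0.04],
    [-0.05,0,-0.08],
    [-0.07,0,-0.12],
    [-0.11,0,-0.15],
    [-0.15,0,-0.15],
    [-0.19,0,-0.15],
    [-0.22,0,-0.15],
    [-0.22,0,-0.15],
    [-0.22,0,-0.15]
  ],
  "turn": [
    [0,0,0],
    [0,0,0],
    [0,0,0],
    [0,0,0],
    [0,0,0],
    [0,0,0],
    [0,0,0],
    [0,0,0],
    [0,0,0],
    [0,0,0],
    [0,0,0],
    [0,0,0]
  ],
  "claw": [0,0,0,0,0,0,0,0,0,0,0,0]
}}

```text
time_s: 24.27
tcp_pos: [591.9, 268.9, 297.3]
tool_rot: [1.958, -2.456, -0.001]
ft_force: [0.3, -1.3, -0.5]
opening: -0.0
finger_force: 0.0
```

Run:
```python
from h import *
A=np.stack([EX,EY,EZ],1)
for n in("top","side"):
    im,P=cloud(n);cv2.imwrite(f"pics/end_{n}.png",im);l=(P-np.array([625.4,21.5,0]))@A
    m=(l[...,2]>153)&(l[...,2]<180)&(l[...,0]<-40)&(abs(l[...,1])<70)&(l[...,0]>-120)
    q=l[m];print(n,"ball",len(q),q.mean(0) if len(q) else 0,np.arctan2(-q[:,0].mean(),q[:,1].mean()))
    m=(l[...,2]>125)&(l[...,2]<145)&(l[...,0]<-30)&(l[...,0]>-75)&(abs(l[...,1])<30)
    q=l[m];c=np.polyfit(q[:,0],q[:,1],1);print(" bar",len(q),c,"phi",np.pi/2+np.arctan(c[0]))
    l=(P-np.array([537,4.8,0]))@A
    k=(abs(l[...,1])<24)&(abs(l[...,0]-3)<30)&(l[...,2]>24)&(l[...,2]<33);q=l[k];print(" cup",len(q),np.percentile(q,[3,97],axis=0).round(1).tolist())
    k=(abs(l[...,1])<9)&(abs(l[...,0]-1)<24)&(l[...,2]>34)&(l[...,2]<45);print(" shoe top",np.median(l[k][:,2]))
    k=(np.hypot(P[...,0]-622,P[...,1]+5)<12)&(P[...,2]>205);print(" knob",np.percentile(P[k][:,2],90))
    for c,r in((np.array([548.8,365.3]),40),(np.array([621,319.6]),40)):
        k=(np.hypot(*(P[...,:2]-c).transpose(2,0,1))<55)&(P[...,2]>35)&(P[...,2]<75);k0=np.load(n+".npy");k2=(np.hypot(*(k0[...,:2]-c).transpose(2,0,1))<55)&(k0[...,2]>35)&(k0[...,2]<75)
        print(" byst",P[k].mean(0).round(1),k0[k2].mean(0).round(1))
```

```text
top ball 0 0 nan<stdin>:6: RuntimeWarning: Mean of empty slice.
  ret = ret.dtype.type(ret / rcount)
Traceback (most recent call last):
TypeError: expected non-empty vector for x
```

>>> {"api": "move_arm", "payload": {
  "travel": [
    [-0.02,0.03,0],
    [-0.04,0.06,0],
    [-0.06,0.09,0],
    [-0.08,0.12,0],
    [-0.1,0.15,0],
    [-0.12,0.18,0],
    [-0.14,0.21,0],
    [-0.16,0.24,0],
    [-0.18,0.26,0],
    [-0.18,0.26,0],
    [-0.18,0.26,0],
    [-0.18,0.26,0]
  ],
  "turn": [
    [0,0,0],
    [0,0,0],
    [0,0,0],
    [0,0,0],
    [0,0,0],
    [0,0,0],
    [0,0,0],
    [0,0,0],
    [0,0,0],
    [0,0,0],
    [0,0,0],
    [0,0,0]
  ],
  "claw": [0,0,0,0,0,0,0,0,0,0,0,0]
}}

```text
time_s: 25.32
tcp_pos: [382.6, 498.8, 297.5]
tool_rot: [-1.949, 2.463, -0.001]
ft_force: [0.6, 0.2, 0.9]
opening: -0.003
finger_force: 0.0
```

Run:
```python
from h import *
A=np.stack([EX,EY,EZ],1)
for n in("top","side"):
    im,P=cloud(n);l=(P-np.array([625.4,21.5,0]))@A
    m=(l[...,2]>153)&(l[...,2]<180)&(l[...,0]<-40)&(abs(l[...,1])<70)&(l[...,0]>-120)
    q=l[m];print(n,"ball",len(q),q.mean(0) if len(q) else 0,np.arctan2(-q[:,0].mean(),q[:,1].mean()) if len(q) else 0)
    m=(l[...,2]>125)&(l[...,2]<145)&(l[...,0]<-30)&(l[...,0]>-75)&(abs(l[...,1])<30)
    q=l[m]
    if len(q)>5: c=np.polyfit(q[:,0],q[:,1],1);print(" bar",len(q),c,"phi",np.pi/2+np.arctan(c[0]))
    l=(P-np.array([537,4.8,0]))@A
    k=(abs(l[...,1])<24)&(abs(l[...,0]-3)<30)&(l[...,2]>24)&(l[...,2]<33);q=l[k];print(" cup",len(q),np.percentile(q,[3,97],axis=0).round(1).tolist() if len(q) else 0)
    k=(abs(l[...,1])<9)&(abs(l[...,0]-1)<24)&(l[...,2]>34)&(l[...,2]<45);print(" shoe top",np.median(l[k][:,2]))
    k=(np.hypot(P[...,0]-622,P[...,1]+5)<12)&(P[...,2]>205);print(" knob",np.percentile(P[k][:,2],90) if k.any() else 0)
    k0=np.load(n+".npy")
    for c in(np.array([548.8,365.3]),np.array([621,319.6])):
        f=lambda X:X[(np.hypot(*(X[...,:2]-c).transpose(2,0,1))<40)&(X[...,2]>35)&(X[...,2]<75)].mean(0).round(1)
        print(" byst",f(P),f(k0))
```

```text
top ball 54 [-86.08646796  11.54484602 173.24302829] 1.4374841704601553
 bar 89 [-0.14474637 -0.49216683] phi 1.4270483193056516
 cup 86 [[-11.4, -18.7, 25.2], [19.9, 16.0, 32.3]]
 shoe top 37.853936895064294
 knob 226.99723601733876
 byst [549.7 367.6  52.8] [549.8 367.3  52.8]
 byst [622.5 319.7  61.4] [622.3 319.8  61.3]
side ball 88 [-85.51588909  13.99939735 165.48022248] 1.4085304343918363
 bar 114 [-0.11596291  2.40575678] phi 1.4553490585654307
 cup 103 [[-13.9, -4.9, 24.8], [21.6, 17.7, 32.7]]
 shoe top 37.771748445410225
 knob 225.2389782007074
 byst [551.6 381.3  50.3] [551.5 381.2  50.3]
 byst [622.7 333.9  56. ] [622.6 333.9  56. ]
```

```bash
python3 -c "
from plant import robot
print(robot.sign_off())"
```

```text
the job is handed in; nothing more can be done
None
```

The job is handed in at about 25 s: the tealight stands against both pins, the shoe rests lightly on its rim, and the lever is at its stop (about 1.44 rad) with the bar unmoved. The candle ball and turned pot did not shift, and the robot is touching nothing.

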